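# Stow the safety clip and screw the captive cap onto the tin

### The arm

A 6-joint arm with a two-finger parallel gripper is mounted at the origin on the work surface. World frame = base frame: x ahead of the robot, y to its left, z up, the work surface at z = 0. Lengths are in mm, angles in rad, forces in N, time in s.
With the tool pointing down it reaches from about 275 to 725 mm from the base axis. Payload 15.9 kg.
Tool frame: the origin (TCP) lies on the centre line of the jaws, within the pads' length; the fingertips stand 25 mm ahead of it and the grasp point (between the pads) lies 6 mm ahead of it; z points along the fingers, x is the direction in which the jaws open and shut, and the axes are right-handed (so a half turn about z gives the same grasp; the last joint's range is limited). The gripper opens to 85 mm and grips with 20 to 120 N. Pads are 22 mm wide; open, the fingers measure 114 mm over their backs; the gripper's body (76 mm by 85 mm) begins 54 mm behind the grasp point. The pads swing forward as they close: fully open they stand 13 mm farther back than shut.
Start: joints at [1.169, 0.213, -0.034, 1.323, 0, 1.571], TCP at [195.53, 460.167, 226.306] pointing down, gripper open.
Joint ranges: [-2.98, 2.98], [-0.74, 1.72], [-1.14, 1.35], [-2.1, 2.04], [-1.57, 1.44], [-3.14, 3.14]. Speed limits (rad/s): [1.89, 1.89, 2.39, 2.57, 3.14, 3.14].

### API

Orientations are given as a unit quaternion [w, x, y, z].
In Python, from cell import * gives the robot as it stands. The module is installed in compiled form; this text tells all that it offers.
- The arm moves only by the tool apply_moves, never from a script. Its argument "steps" is a list of rows, each a list of 2 entries, a list of its own where there are three numbers: the shift along the tool's x, y, z in mm, then the turn about the tool's z in degrees. In form: [[[dx, dy, dz], yaw], ...]. A call has 1 to 8 rows; each row shifts and turns the commanded pose from where the row before left it, along the tool's axes as they then stand; what a row does not reach is not made up. A row lasts 1/10 s, in which the tool goes at most 50 mm and 8.59 degrees, less where a joint would pass 70% of its speed; a pose out of reach is approached as far as the arm can. A call is refused whole if a number of a shift passes 50 or a number of a turn 8.59, either way. A call with a gripper value outside its range is refused whole. "gripper" is the closure, from 0 (fully open) to 1 (shut), set as the call begins (left out, the last holds). The fingers move at their own pace and stop on an object; "grip_force" is the grip in N (left out, the last holds). Time passes only in rows, so rows that do not move let the fingers close. It gives the time, the measured TCP pose, the force and the opening at its end, in the units of the state.
- read_state(): the state, without advancing time (a new reading comes with each control period).
- get_image(name): name is "scene" or "top" or "wrist"; returns a dict with "frame" (384x512x3 uint8, red, green, blue), "fx", "fy", "cx", "cy" (pixels), "dist_coeffs" ([k1, k2, p1, p2, k3] as OpenCV has them; the pictures are not rectified), "rvec" (rotation vector, rad) and "tvec" (3), from world to camera coordinates, as OpenCV has them. Camera axes: x right, y down, z forward; pixel columns grow to the right and rows downward; lengths in mm; the calibration is good to about 2 mm. A picture is of the moment at which its call begins. There is no depth.
- job_done(): hands the job in, once; it reports no verdict.
Trained networks look in the newest picture that a camera, given by its name, has taken for a name from the list of things; names that differ only in an ending like _2 or _b are one class to them, and where a whole thing is asked for, a point or a joint stands for the part that bears it (a point fixed in the world has none). Each returns a list of dicts, best first, with "p" (0 to 1); they miss things now and then, are a little off and sometimes report something else, mostly with a low value. They report only what shows in the picture. A call takes as long as a camera call.
- recognise(label, camera): "position" ([column, row] in pixels, amid what is visible of it).
- place_of(label, camera): "position" ([column, row] in pixels: a listed point, or the origin of a listed thing).
The state is a dict: "time_s": time; "q": joint angles; "joint_velocities": joint speeds; "effort": joint torques, N m; "tool_pos": TCP position; "eef_rot": TCP orientation; "force": force on the tool from outside, world axes, zero at the start; "moment": the same for the moment, N m; "opening": opening from 0.0 (shut) to 1.0 (fully open).
Only numpy, scipy, OpenCV 4.12 (cv2) and the standard library are available. Lean on these libraries where they do the work, as an engineer would, in place of code of your own. Each camera call takes 0.05 s, during which the arm holds its last target. There are 200 camera calls.

### The job

Put the loose chrome safety clip into the tin canister, then swing the tin's captive cap back over the mouth and only there screw it down clockwise until it is fully home. Do not knock or shift the torch, the red color wheel segment or the two gel frames, and let go of everything when done.

Things in the scene. Friction and masses are not known exactly. Their poses are not given: they have to be found in the camera images.
- canister: dented round tin, fixed to the counter on a dark plate (it cannot move), 100 mm across, 125 mm tall to the rim. Its neck is 76 mm outside and 70 mm inside, 17 mm high; inside, the floor is 5 mm above the counter. Origin: centre of the underside, z up. An upright hinge post stands 85 mm from the tin's axis along the tin's +y and ends at the rim's height
- mouth (a point): centre of the tin's open mouth, at the rim's height, 125 mm above the counter
- cap_arm (a joint): flat steel swing arm that carries the cap, turning level about the hinge post. 0 rad: against its stop, cap centred over the mouth; it grows as the arm swings away clockwise seen from above (up to 1.8 rad), so closing is counter-clockwise. It stays where it is left. It is 6 mm thick, from 2 to 8 mm above the rim, and ends in a yoke ring (102 mm across) round the cap
- swing_hinge (a point): on the swing arm's hinge axis, 10 mm above the rim; its z axis is the hinge axis (up). The cap's axis is 85 mm from it
- cap (a joint): screw turn of the cap in its arm, rad: 0 is fully loose (cap up), it grows clockwise seen from above and 2.8 is the stop, fully screwed home. The cap sinks 9 mm over the 2.8 rad. Stiff enough to stay where it is left
- cap_bar (a point): centre of the top of the red grip bar on the yellow cap (cap 84 mm across, 18 mm thick). The bar is 56 mm long along this point's x, 14 mm thick along its y and stands 30 mm above the cap's flat top, this point at its upper edge (47 mm above the cap's underside). Turns with the cap; z up. Bar and cap may be gripped from above
- clip: chrome safety clip, a flat closed oval link lying on the counter, 46 mm long (its x), 25 mm wide (its y), 10 mm thick, with a red gate on one side; 50 g. Origin: centre of its underside
- torch: black torch standing upright on the counter, bystander, 130 mm tall, 38 mm across, the head at the top 50 mm. Origin: centre of its underside
- segment: red plastic color wheel segment lying flat, bystander: a fan shape 75 mm long (x), 4 mm thick, 30 to 80 mm wide. Origin: middle of its underside
- frame_a: round steel gel frame lying flat, bystander: ring 160 mm outside, 128 mm inside, 4 mm thick. Origin: centre of its underside
- frame_b: the second gel frame, same as frame_a
- chute: fixed angled sheet steel chute at the left edge of the counter, about 200 x 340 mm and up to 180 mm high; not needed. Origin on the counter under its middle

How it is judged (in metres and radians):
On the way, in this order (a step that is already met when the one before it is completed fails the run):
1. the clip lies inside the tin (horizontal distance between clip and canister below 0.05 m and z of clip in the frame of canister below 0.085 m), for 0.2 s.
2. the cap is swung over the mouth (value of joint cap_arm below 0.06 rad), for 0.1 s.
3. the cap is screwed fully home (value of joint cap above 2.65 rad and value of joint cap_arm below 0.06 rad), for 0.2 s.
At the end, for the whole second after the job is handed in: The clip rests inside the tin (within 50 mm of its axis, below 85 mm height), the swing arm is within 0.06 rad of its stop over the mouth and the cap is screwed to at least 2.65 of its 2.8 rad (all of step 1 and all of step 3 and linear speed of clip below 0.05 m/s); the robot touches nothing.
It fails at once if the cap is screwed down (beyond 1.2 rad) while it is not over the mouth (arm beyond 0.15 rad) (value of joint cap above 1.2 rad and value of joint cap_arm above 0.15 rad).
It fails at once if the torch is knocked over or shifted by more than 20 mm (angle between torch's own z axis and vertical above 0.4 rad or distance of torch from where it was at the start of the episode above 0.02 m).
It fails at once if the color wheel segment is shifted by more than 20 mm (distance of segment from where it was at the start of the episode above 0.02 m).
It fails at once if a gel frame is shifted by more than 20 mm (distance of any of frame_a, frame_b from where it was at the start of the episode above 0.02 m).
It also fails if it takes over 61 s, if anything falls off the work surface, if the arm or the gripper's body presses on something with over 40 N, if the wrist force passes 120 N, or if a joint passes its speed limit or range.

## Working session

There is one attempt and no reset: what is moved stays moved. The work goes in short steps, Python scripts to look and compute and a tool call to move; the robot and the scene stay as the last step left them, time stands still between calls to the robot, and variables do not carry over. Pictures are saved under pics/ and viewed, about 8 in all and at most 12, crops included, and the job is handed in when it is done.

Besides the shell and the picture viewer there is one more tool, called after "Request:" as name([rows], argument=value, ...), one row to a line, values as JSON. apply_moves: Moves the arm, as the interface text tells. Its arguments: {"type":"object","properties":{"steps":{"type":"array","items":{"type":"array"}},"gripper":{"type":"number"},"grip_force":{"type":"number"}},"required":["steps"]}

```bash
mkdir -p pics; cat > h.py <<'E'
from cell import *
import numpy as np, cv2
from scipy.spatial.transform import Rotation as R
def ray(im,px):
    K=np.array([[im["fx"],0,im["cx"]],[0,im["fy"],im["cy"]],[0,0,1]]);d=np.array(im["dist_coeffs"],float)
    u=cv2.undistortPoints(np.array([[px]],float),K,d)[0,0]
    M=cv2.Rodrigues(np.array(im["rvec"],float))[0];t=np.array(im["tvec"],float).ravel()
    return -M.T@t, M.T@np.array([u[0],u[1],1])
def atz(im,px,z):
    c,v=ray(im,px); return c+v*(z-c[2])/v[2]
def proj(im,P):
    K=np.array([[im["fx"],0,im["cx"]],[0,im["fy"],im["cy"]],[0,0,1]])
    return cv2.projectPoints(np.array(P,float).reshape(-1,3),np.array(im["rvec"],float),np.array(im["tvec"],float),K,np.array(im["dist_coeffs"],float))[0][:,0]
def save(im,n): cv2.imwrite("pics/"+n,im["frame"][:,:,::-1])
E
python3 - <<'E'
from h import *
a=get_image("scene");b=get_image("top")
cv2.imwrite("pics/1.png",cv2.resize(a["frame"][:,:,::-1],(800,600)))
cv2.imwrite("pics/2.png",cv2.resize(b["frame"][:,:,::-1],(800,600)))
z=dict(canister=0,mouth=125,swing_hinge=135,cap_bar=172,clip=0,torch=0,segment=0,frame_a=0)
for l in z:
  for c,im in(("scene",a),("top",b)):
    for r in place_of(l,c)[:3]: print(l,c,np.round(r["position"]),round(r["p"],2),np.round(atz(im,r["position"],z[l])))
s=read_state();print(s["tool_pos"],s["eef_rot"],s["time_s"])
E
```

```text
canister scene [256. 208.] 0.77 [571. 107.   0.]
canister top [249. 196.] 0.76 [553. 111.   0.]
mouth scene [252. 180.] 0.92 [557. 101. 125.]
mouth scene [286. 175.] 0.17 [575. 204. 125.]
mouth top [251. 191.] 0.81 [554. 109. 125.]
swing_hinge scene [285. 175.] 0.76 [582. 198. 135.]
swing_hinge top [226. 185.] 0.77 [571. 182. 135.]
cap_bar scene [272. 148.] 0.8 [493. 193. 172.]
cap_bar top [226. 213.] 0.83 [485. 178. 172.]
cap_bar top [249. 196.] 0.23 [533. 115. 172.]
clip scene [148. 227.] 0.39 [ 520. -239.    0.]
clip top [357. 204.] 0.49 [ 529. -244.    0.]
torch scene [145. 206.] 0.83 [ 430. -230.    0.]
torch top [353. 240.] 0.81 [ 410. -229.    0.]
segment scene [151. 252.] 0.9 [ 615. -250.    0.]
segment top [361. 183.] 0.84 [ 597. -260.    0.]
frame_a scene [298. 151.] 0.8 [374. 343.   0.]
[195.53812771 460.17630113 226.31817431] [-9.91594775e-06  8.33994026e-01  5.51773472e-01  9.53757427e-06] 0.9
```

View pics/1.png

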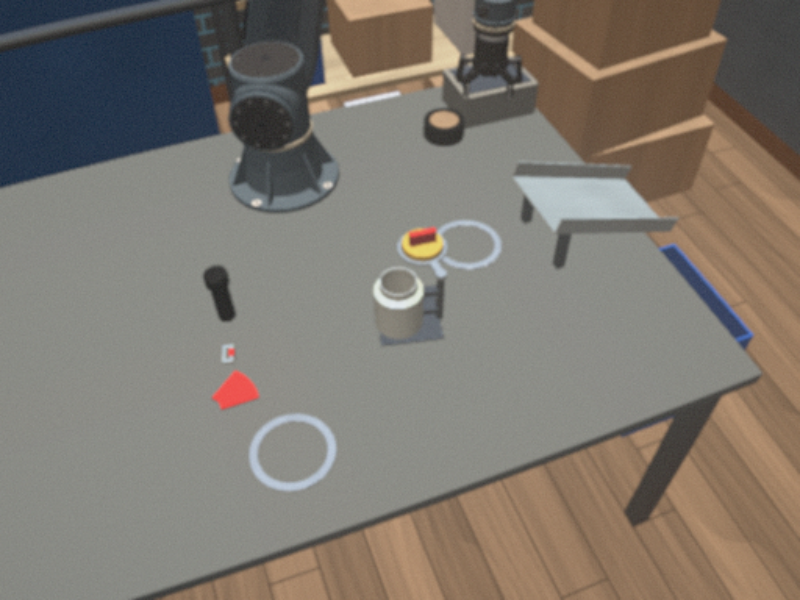

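View pics/2.png

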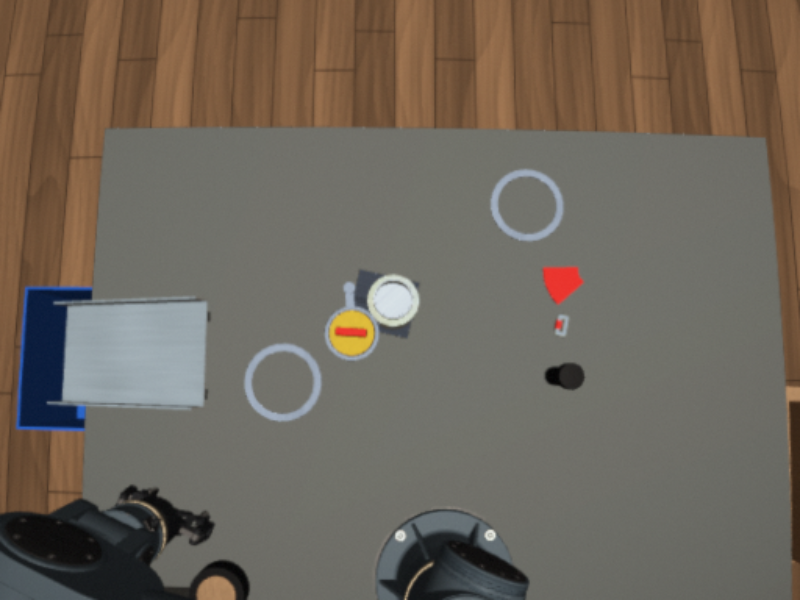

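```bash
cat >> h.py <<'E'
def plan(tx,ty,tz,ang,n,st=None):
    """rows taking the tool to world point and heading (deg of tool x) in n equal rows"""
    s=read_state(); p=np.array(s["tool_pos"]); w,x,y,z=s["eef_rot"]; M=R.from_quat([x,y,z,w]).as_matrix()
    a=np.degrees(np.arctan2(M[1,0],M[0,0])); da=(ang-a+180)%360-180
    if st is not None: da=st
    rows=[];T=np.array([tx,ty,tz]);cp=p;ca=a
    for i in range(n):
        d=(p+(T-p)*(i+1)/n)-cp; c,s_=np.cos(np.radians(ca)),np.sin(np.radians(ca))
        l=[round(float(v),1) for v in(c*d[0]+s_*d[1], s_*d[0]-c*d[1], -d[2])]
        yw=round(-da/n,2); rows.append([l,yw])
        cp=cp+np.array([c*l[0]+s_*l[1],s_*l[0]-c*l[1],-l[2]]); ca-=yw
    print("at",np.round(p,1),round(a,1),"q",np.round(read_state()["q"],2)); print(str(rows).replace(" ",""))
E
python3 -c "
from h import *
plan(525,-241,226,90,24)"
```

```text
at [195.5 460.2 226.3] 67.0 q [ 1.17  0.21 -0.03  1.32  0.    1.57]
[[[-21.5,24.1,0.0],np.float64(-0.96)],[[-21.9,23.7,0.0],np.float64(-0.96)],[[-22.4,23.3,0.0],np.float64(-0.96)],[[-22.7,22.9,0.1],np.float64(-0.96)],[[-23.0,22.6,-0.0],np.float64(-0.96)],[[-23.5,22.2,-0.0],np.float64(-0.96)],[[-23.8,21.7,-0.0],np.float64(-0.96)],[[-24.2,21.4,0.0],np.float64(-0.96)],[[-24.6,21.0,0.0],np.float64(-0.96)],[[-24.8,20.5,0.0],np.float64(-0.96)],[[-25.3,20.2,0.0],np.float64(-0.96)],[[-25.5,19.7,0.1],np.float64(-0.96)],[[-25.9,19.3,-0.0],np.float64(-0.96)],[[-26.2,18.8,-0.0],np.float64(-0.96)],[[-26.6,18.4,-0.0],np.float64(-0.96)],[[-26.8,18.0,0.0],np.float64(-0.96)],[[-27.1,17.5,0.0],np.float64(-0.96)],[[-27.4,17.0,0.0],np.float64(-0.96)],[[-27.7,16.6,0.1],np.float64(-0.96)],[[-28.0,16.1,-0.0],np.float64(-0.96)],[[-28.2,15.6,-0.0],np.float64(-0.96)],[[-28.5,15.2,-0.0],np.float64(-0.96)],[[-28.8,14.7,0.0],np.float64(-0.96)],[[-29.0,14.2,0.0],np.float64(-0.96)]]
```

Request:
apply_moves([
  [[-22,24,0],-1],
  [[-22,24,0],-1],
  [[-22,23,0],-1],
  [[-23,23,0],-1],
  [[-23,23,0],-1],
  [[-23,22,0],-1],
  [[-24,22,0],-1],
  [[-24,21,0],-1],
])

```text
time_s: 1.7
tool_pos: [306.3, 225.5, 226.4]
eef_rot: [0.0, 0.793, 0.609, 0.0]
force: [0.5, 0.8, 0.0]
opening: 1.0
```

Request:
apply_moves([
  [[-25,21,0],-1],
  [[-25,20,0],-1],
  [[-25,20,0],-1],
  [[-25,20,0],-1],
  [[-26,19,0],-1],
  [[-26,19,0],-1],
  [[-27,18,0],-1],
  [[-27,18,0],-1],
])

```text
time_s: 2.5
tool_pos: [417.1, -7.6, 226.4]
eef_rot: [0.0, 0.749, 0.663, 0.0]
force: [0.7, 0.7, 0.4]
opening: 0.999
```

Request:
apply_moves([
  [[-27,17,0],-1],
  [[-27,17,0],-1],
  [[-28,17,0],-1],
  [[-28,16,0],-1],
  [[-28,16,0],-1],
  [[-28,15,0],-1],
  [[-20,10,0],-1],
  [[0,0,0],0],
])

```text
time_s: 3.3
tool_pos: [511.7, -201.9, 225.6]
eef_rot: [-0.0, 0.708, 0.706, -0.0]
force: [-0.5, -0.4, -0.6]
opening: 0.997
```

```bash
python3 - <<'E'
from h import *
w=get_image("wrist");s=get_image("scene");t=get_image("top")
cv2.imwrite("pics/3.png",cv2.resize(w["frame"][:,:,::-1],(800,600)))
for c,im in(("scene",s),("top",t),("wrist",w)):
  for l,z in(("clip",0),("torch",0),("segment",0),("mouth",125),("swing_hinge",135),("cap_bar",172)):
    for r in place_of(l,c)[:2]: print(l,c,np.round(r["position"]),round(r["p"],2),np.round(atz(im,r["position"],z)))
plan(525,-241,226,90,1)
E
```

```text
clip scene [146. 226.] 0.56 [ 514. -247.    0.]
torch scene [142. 204.] 0.92 [ 419. -239.    0.]
segment scene [150. 254.] 0.61 [ 623. -256.    0.]
mouth scene [255. 181.] 0.75 [562. 108. 125.]
swing_hinge scene [283. 175.] 0.97 [579. 192. 135.]
cap_bar scene [298. 153.] 0.64 [543. 257. 172.]
cap_bar scene [268. 148.] 0.57 [487. 181. 172.]
clip top [359. 208.] 0.58 [ 513. -251.    0.]
torch top [352. 240.] 0.85 [ 409. -225.    0.]
segment top [359. 177.] 0.69 [ 619. -253.    0.]
mouth top [250. 193.] 0.72 [547. 112. 125.]
swing_hinge top [224. 186.] 0.56 [569. 187. 135.]
cap_bar top [227. 216.] 0.61 [477. 175. 172.]
clip wrist [220. 167.] 0.57 [ 516. -245.    0.]
torch wrist [232.  73.] 0.64 [ 408. -228.    0.]
segment wrist [213. 239.] 0.91 [ 613. -257.    0.]
at [ 511.  -199.7  226.3] 90.0 q [-0.37  0.32  0.1   1.36 -0.   -0.37]
[[[-41.3,14.0,0.3],np.float64(-0.02)]]
```

View pics/3.png

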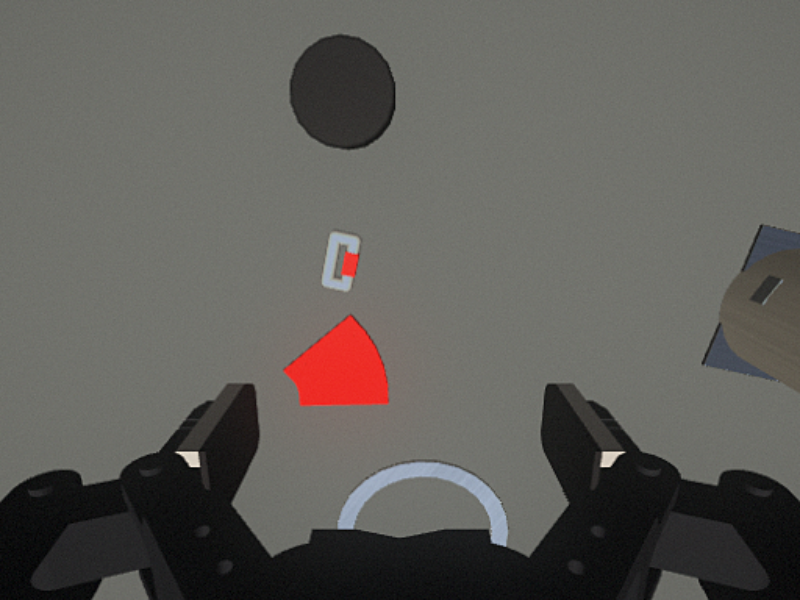

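```bash
python3 - <<'E'
from h import *
w=get_image("wrist");f=.64
for p in((341,262),(336,290),(347,234),(322,288),(334,232),(350,315),(284,370)): print(p,np.round(atz(w,(p[0]*f,p[1]*f),10 if p[1]<300 else 4),1))
a=atz(w,(336*f,290*f),10);b=atz(w,(347*f,234*f),10);c=(a+b)/2
an=np.degrees(np.arctan2(*(a-b)[1::-1]));print(c,an)
plan(c[0],c[1],100,an+90,6)
E
```

```text
(341, 262) [ 514.9 -243.8   10. ]
(336, 290) [ 537.1 -248.4   10. ]
(347, 234) [ 493.5 -238.6   10. ]
(322, 288) [ 535.5 -259.2   10. ]
(334, 232) [ 492.  -248.3   10. ]
(350, 315) [ 559.5 -238.8    4. ]
(284, 370) [ 607.6 -295.     4. ]
[ 515.30903734 -243.50720592   10.        ] -12.74389498380937
at [ 511.1 -199.7  226.3] 90.0 q [-0.37  0.31  0.1   1.36  0.   -0.37]
[[[-7.3,0.7,21.1],np.float64(2.12)],[[-7.3,1.0,21.0],np.float64(2.12)],[[-7.2,1.2,21.1],np.float64(2.12)],[[-7.2,1.6,21.0],np.float64(2.12)],[[-7.1,1.7,21.1],np.float64(2.12)],[[-7.0,2.1,21.0],np.float64(2.12)]]
```

Request:
apply_moves([
  [[-7.3,0.7,21],2.1],
  [[-7.3,1,21],2.1],
  [[-7.2,1.2,21],2.1],
  [[-7.2,1.6,21],2.1],
  [[-7.1,1.7,21],2.1],
  [[-7,2.1,21],2.1],
  [[0,0,0],0],
], gripper=0.45, grip_force=40)

```text
time_s: 5.1
tool_pos: [513.9, -243.4, 97.8]
eef_rot: [-0.002, 0.781, 0.625, -0.001]
force: [-0.7, 1.3, 0.3]
opening: 0.551
```

```bash
python3 - <<'E'
from h import *
w=get_image("wrist");print("cam",ray(w,(256,192))[0],read_state()["opening"])
cv2.imwrite("pics/4.png",cv2.resize(w["frame"][:,:,::-1],(800,600)))
for l in("clip",):
  for r in place_of(l,"wrist")[:2]: print(r,atz(w,r["position"],0))
plan(515.3,-243.5,50,77.3,3)
E
```

```text
cam [ 444.07868364 -227.0337505   245.04935413] 0.5550224769479986
{'position': [252.7, 196.8], 'p': 0.7} [ 516.52760474 -245.76421809    0.        ]
at [ 515.2 -243.3  100.7] 77.4 q [-0.44  0.41 -0.09  1.08  0.   -0.22]
[[[-0.0,0.0,16.9],np.float64(0.04)],[[-0.1,0.1,16.9],np.float64(0.04)],[[-0.0,-0.0,16.9],np.float64(0.04)]]
```

View pics/4.png

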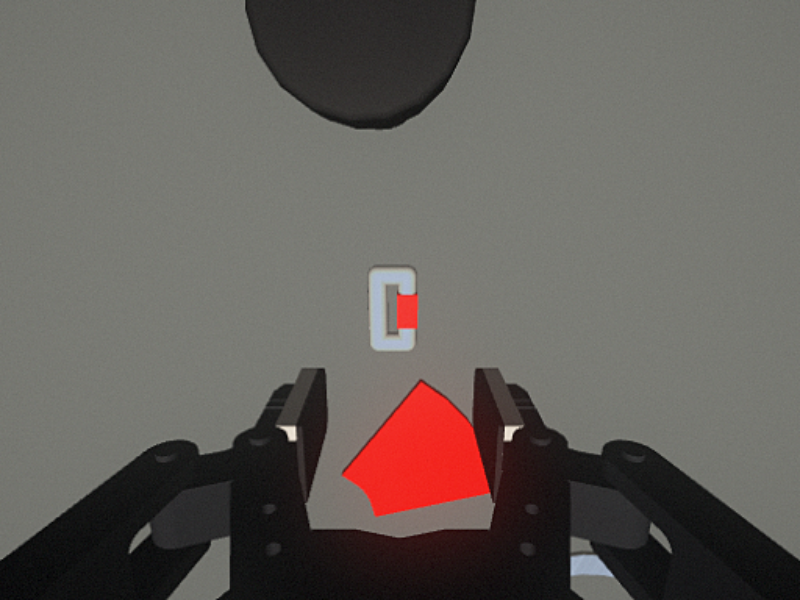

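```bash
python3 - <<'E'
from h import *
w=get_image("wrist");c=atz(w,(393*.64,308*.64),10);print(c)
plan(c[0],c[1],28,77.3,5)
E
```

```text
[ 516.16147234 -246.270143     10.        ]
at [ 515.7 -243.4  101.4] 77.4 q [-0.44  0.41 -0.09  1.08  0.   -0.22]
[[[-0.5,0.2,14.7],np.float64(0.03)],[[-0.6,0.2,14.6],np.float64(0.03)],[[-0.5,0.2,14.7],np.float64(0.03)],[[-0.6,0.2,14.7],np.float64(0.03)],[[-0.5,0.2,14.7],np.float64(0.03)]]
```

Request:
apply_moves([
  [[-0.5,0.2,15],0],
  [[-0.5,0.2,15],0],
  [[-0.5,0.2,15],0],
  [[-0.5,0.2,15],0],
  [[-0.5,0.2,13],0],
  [[0,0,0],0],
  [[0,0,0],0],
])

```text
time_s: 5.95
tool_pos: [516.2, -246.1, 28.0]
eef_rot: [0.0, 0.78, 0.625, 0.0]
force: [0.3, -0.3, 0.2]
opening: 0.552
```

Request:
apply_moves([
  [[0,0,0],0],
  [[0,0,0],0],
  [[0,0,0],0],
  [[0,0,0],0],
  [[0,0,0],0],
  [[0,0,0],0],
], gripper=1)

```text
time_s: 6.55
tool_pos: [515.8, -246.1, 27.3]
eef_rot: [0.0, 0.781, 0.625, -0.0]
force: [0.1, -0.2, 0.1]
opening: -0.002
```

Request:
apply_moves([
  [[0,0,-20],0],
  [[0,0,-40],0],
  [[0,0,-40],0],
  [[0,0,-50],0],
  [[0,0,-50],0],
  [[0,0,0],0],
  [[0,0,0],0],
])

```text
time_s: 7.25
tool_pos: [516.4, -246.4, 228.4]
eef_rot: [0.001, 0.781, 0.625, 0.0]
force: [-0.7, -0.2, -1.2]
opening: -0.002
```

```bash
python3 - <<'E'
from h import *
w=get_image("wrist");print(read_state()["opening"])
cv2.imwrite("pics/5.png",w["frame"][:,:,::-1])
plan(554,106,226,77.3,12)
E
```

```text
-0.002471526933005569
at [ 515.7 -246.1  227. ] 77.4 q [-0.45  0.36  0.17  1.38 -0.   -0.22]
[[[29.3,-3.3,0.1],np.float64(0.01)],[[29.4,-3.3,0.1],np.float64(0.01)],[[29.3,-3.3,0.0],np.float64(0.01)],[[29.3,-3.3,0.1],np.float64(0.01)],[[29.3,-3.4,0.1],np.float64(0.01)],[[29.4,-3.3,0.1],np.float64(0.01)],[[29.3,-3.3,0.1],np.float64(0.01)],[[29.3,-3.4,0.1],np.float64(0.01)],[[29.4,-3.3,0.0],np.float64(0.01)],[[29.3,-3.3,0.1],np.float64(0.01)],[[29.3,-3.4,0.1],np.float64(0.01)],[[29.3,-3.4,0.1],np.float64(0.01)]]
```

View pics/5.png

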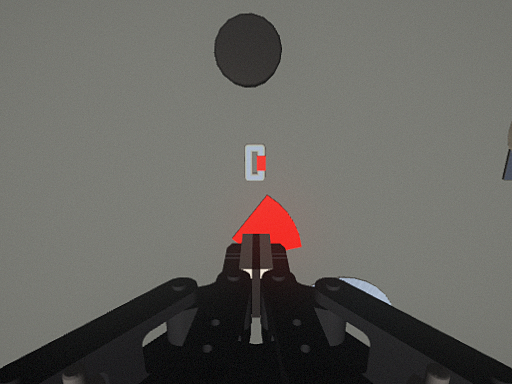

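```bash
python3 - <<'E'
from h import *
w=get_image("wrist");print("clip now",atz(w,(255,163),10))
s=read_state();p=s["tool_pos"];x,y,z=p
for d in(0,6,25,100,199,):print(d,proj(w,[x,y,z-d]).round())
t=get_image("top");sc=get_image("scene")
for c,im in(("top",t),("scene",sc)):
  for r in place_of("clip",c)[:1]: print(c,r,atz(im,r["position"],0))
E
```

```text
clip now [ 513.98669352 -245.94243237   10.        ]
0 [[254. 245.]]
6 [[255. 240.]]
25 [[255. 226.]]
100 [[255. 191.]]
199 [[255. 167.]]
scene {'position': [377.1, 145.4], 'p': 0.67} [449.39638366 632.18476715   0.        ]
```

```bash
python3 - <<'E'
from h import *
w=get_image("wrist")
s=read_state();p=np.array(s["tool_pos"]);q=s["eef_rot"];M=R.from_quat([q[1],q[2],q[3],q[0]]).as_matrix()
for d in(-10,0,10,25):
  for y in(-11,0,11):print(d,y,proj(w,p+M@[0,y,d]).round(), proj(w,p+M@[14,y,d]).round())
f=w["frame"][225:350:4,256].astype(int).sum(1);print(f)
cv2.imwrite("pics/6.png",cv2.resize(w["frame"][190:384,120:400,::-1],(800,554),interpolation=cv2.INTER_CUBIC))
E
```

```text
-10 -11 [[254. 235.]] [[283. 235.]]
-10 0 [[254. 255.]] [[283. 256.]]
-10 11 [[254. 275.]] [[282. 275.]]
0 -11 [[254. 227.]] [[282. 227.]]
0 0 [[254. 246.]] [[281. 246.]]
0 11 [[254. 265.]] [[281. 265.]]
10 -11 [[254. 220.]] [[280. 220.]]
10 0 [[254. 238.]] [[280. 238.]]
10 11 [[254. 256.]] [[279. 256.]]
25 -11 [[254. 210.]] [[278. 210.]]
25 0 [[254. 228.]] [[278. 228.]]
25 11 [[254. 244.]] [[278. 244.]]
[334 329 294 119 103  90  98  91  75  97  84 149 169 159 153 158 147 176
 139 143 151 137 138 216 340 337 332 344 338 342  16  50]
```

View pics/6.png

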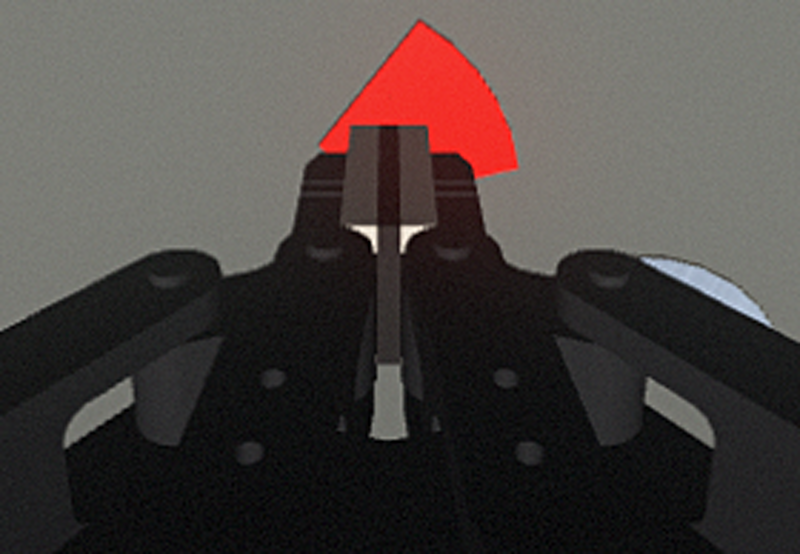

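```bash
python3 - <<'E'
from h import *
plan(514.8,-246,20,77.3,6)
print(read_state()["force"],read_state()["time_s"])
E
```

```text
at [ 515.5 -246.   226.5] 77.4 q [-0.45  0.36  0.17  1.38  0.   -0.22]
[[[-0.0,-0.1,34.4],np.float64(0.01)],[[-0.1,-0.1,34.4],np.float64(0.01)],[[0.0,-0.1,34.5],np.float64(0.01)],[[-0.0,-0.1,34.4],np.float64(0.01)],[[-0.1,-0.1,34.4],np.float64(0.01)],[[0.0,-0.1,34.4],np.float64(0.01)]]
[-0.59852785 -0.54606199  0.61328478] 7.6
```

Request:
apply_moves([
  [[0,0,40],0],
  [[0,0,40],0],
  [[0,0,40],0],
  [[0,0,40],0],
  [[0,0,30],0],
  [[0,0,12],0],
  [[0,0,0],0],
  [[0,0,0],0],
], gripper=0.45)

```text
time_s: 8.4
tool_pos: [516.5, -246.5, 26.6]
eef_rot: [0.001, 0.781, 0.625, 0.0]
force: [0.8, -0.4, 0.9]
opening: 0.551
```

Request:
apply_moves([
  [[0,0,3],0],
  [[0,0,2],0],
  [[0,0,0],0],
])

```text
time_s: 8.7
tool_pos: [516.0, -246.3, 20.7]
eef_rot: [0.0, 0.781, 0.625, 0.0]
force: [-0.6, -0.0, 0.5]
opening: 0.55
```

Request:
apply_moves([
  [[0,0,2],0],
  [[0,0,2],0],
  [[0,0,0],0],
])

```text
time_s: 9.0
tool_pos: [515.6, -246.1, 16.0]
eef_rot: [-0.0, 0.781, 0.625, -0.0]
force: [0.0, 0.3, 1.0]
opening: 0.553
```

Request:
apply_moves([
  [[0,0,2],0],
  [[0,0,2],0],
  [[0,0,0],0],
])

```text
time_s: 9.3
tool_pos: [515.6, -246.0, 12.0]
eef_rot: [-0.0, 0.781, 0.625, -0.0]
force: [-0.8, 0.2, 0.5]
opening: 0.553
```

```bash
python3 - <<'E'
from h import *
w=get_image("wrist")
cv2.imwrite("pics/7.png",cv2.resize(w["frame"][100:384,80:440,::-1],(760,600),interpolation=cv2.INTER_CUBIC))
print(read_state()["force"],read_state()["tool_pos"])
E
```

```text
[0.77702227 0.36014406 0.60841224] [ 515.66297374 -246.073075     12.10237129]
```

View pics/7.png

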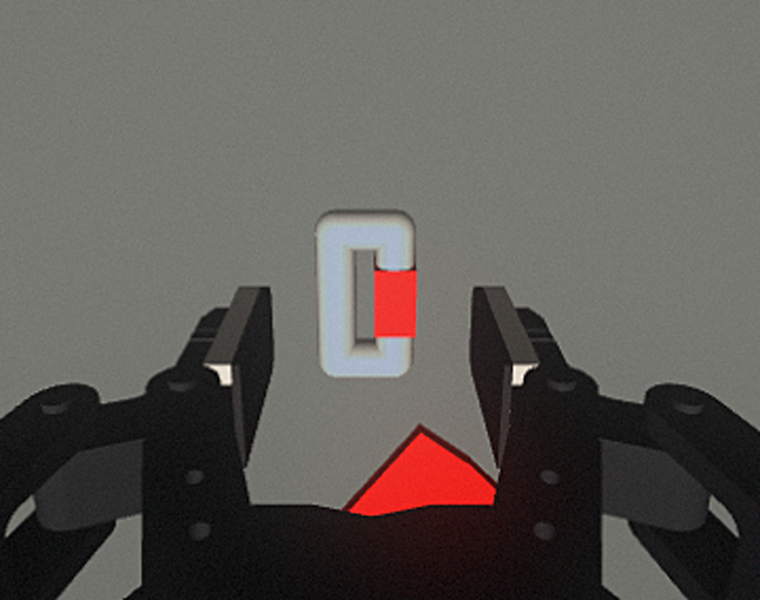

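```bash
python3 - <<'E'
from h import *
w=get_image("wrist");print(w["fx"],w["dist_coeffs"],ray(w,(256,192))[0],ray(w,(256,192))[1])
cr=lambda u,v:(80+u*360/760,100+v*284/600)
for z in(10,):
  print([atz(w,cr(*p),z).round(1) for p in((365,210),(367,377),(316,290),(416,300))])
t=get_image("top")
print(place_of("clip","top")[:1])
q=np.array(read_state()["q"]);print(q.round(4))
E
```

```text
309.9803471850781 [-0.0150571  0.         0.         0.         0.       ] [ 445.34384962 -229.59162265  159.07353845] [ 0.2739584  -0.06049982 -0.95984282]
[array([ 491.3, -241.4,   10. ]), array([ 535.7, -250.8,   10. ]), array([ 509. , -257.8,   10. ]), array([ 517.1, -234.1,   10. ])]
[{'position': [359.4, 205.4], 'p': 0.55}]
[-0.4452  0.4861 -0.2083  0.8763 -0.     -0.225 ]
```

```bash
python3 - <<'E'
from h import *
from scipy.optimize import least_squares
w=get_image("wrist");s=read_state();p=np.array(s["tool_pos"]);q=s["eef_rot"];M=R.from_quat([q[1],q[2],q[3],q[0]]).as_matrix()
cr=lambda u,v:(80+u*360/760,100+v*284/600)
ob=np.array([cr(271,288),cr(471,288)])
f=lambda a:(proj(w,[p+M@[-a[2]-23.5,a[0],a[1]],p+M@[-a[2]+23.5,a[0],a[1]]])-ob).ravel()
print(least_squares(f,[-11,0,0]).x, least_squares(f,[-11,0,0]).cost)
print(s["time_s"],s["force"])
E
```

```text
[-8.04389259 -5.6603745  -0.72433175] 0.0023799578083254455
9.55 [ 0.29074185 -0.39076977  0.18150853]
```

Request:
apply_moves([
  [[0,0,3],0],
  [[0,0,3],0],
  [[0,0,2],0],
  [[0,0,0],0],
])

```text
time_s: 9.95
tool_pos: [515.5, -246.0, 3.9]
eef_rot: [-0.0, 0.781, 0.625, -0.0]
force: [-0.0, 0.6, 1.4]
opening: 0.549
```

Request:
apply_moves([
  [[0,0,2],0],
  [[0,0,2],0],
  [[0,0,0],0],
])

```text
time_s: 10.25
tool_pos: [515.7, -246.0, 0.0]
eef_rot: [-0.0, 0.781, 0.625, -0.0]
force: [-0.3, 0.6, -0.5]
opening: 0.551
```

Request:
apply_moves([
  [[0,0,0],0],
  [[0,0,0],0],
  [[0,0,0],0],
  [[0,0,0],0],
  [[0,0,0],0],
  [[0,0,0],0],
], gripper=1)

```text
time_s: 10.85
tool_pos: [515.9, -246.1, 0.7]
eef_rot: [0.0, 0.781, 0.625, 0.0]
force: [-2.5, 1.7, 6.3]
opening: 0.256
```

Request:
apply_moves([
  [[0,0,-15],0],
  [[0,0,-30],0],
  [[0,0,-40],0],
  [[0,0,-45],0],
  [[0,0,-50],0],
  [[10,0,-50],0],
  [[20,-2,-15],0],
  [[30,-3.5,0],0],
])

```text
time_s: 11.65
tool_pos: [524.7, -187.2, 247.4]
eef_rot: [0.002, 0.781, 0.624, 0.001]
force: [0.7, 0.1, -2.4]
opening: 0.257
```

Request:
apply_moves([
  [[30,-3.5,0],0],
  [[30,-3.5,0],0],
  [[30,-3.5,0],0],
  [[30,-3.5,0],0],
  [[30,-3.5,0],0],
  [[30,-3.5,0],0],
  [[30,-3.5,0],0],
  [[30,-3.5,0],0],
])

```text
time_s: 12.45
tool_pos: [548.5, 55.0, 244.4]
eef_rot: [0.0, 0.781, 0.625, 0.0]
force: [-0.5, 0.7, -0.7]
opening: 0.255
```

```bash
python3 - <<'E'
from h import *
plan(554,100,240,77.3,3);print(read_state()["opening"],read_state()["time_s"])
E
```

```text
at [548.5  55.  244.4] 77.4 q [ 0.1   0.32  0.15  1.4  -0.    0.32]
[[[15.0,-1.5,1.5],np.float64(0.03)],[[15.1,-1.5,1.5],np.float64(0.03)],[[15.0,-1.5,1.4],np.float64(0.03)]]
0.25526990809954514 12.45
```

```bash
python3 - <<'E'
from h import *
w=get_image("wrist")
cv2.imwrite("pics/8.png",cv2.resize(w["frame"][:,:,::-1],(800,600),interpolation=cv2.INTER_CUBIC))
for l,z in(("mouth",125),("swing_hinge",135),("cap_bar",172),("clip",230),("canister",0)):
  for r in place_of(l,"wrist")[:2]: print(l,np.round(r["position"],1),round(r["p"],2),np.round(atz(w,r["position"],z)))
E
```

```text
mouth [317.2 177.8] 0.84 [553. 110. 125.]
swing_hinge [416.9 183.8] 0.66 [574. 192. 135.]
cap_bar [425.7  79. ] 0.84 [489. 186. 172.]
clip [258.1 243.7] 0.92 [555.  56. 230.]
canister [298.8 151.3] 0.92 [549. 111.   0.]
```

View pics/8.png

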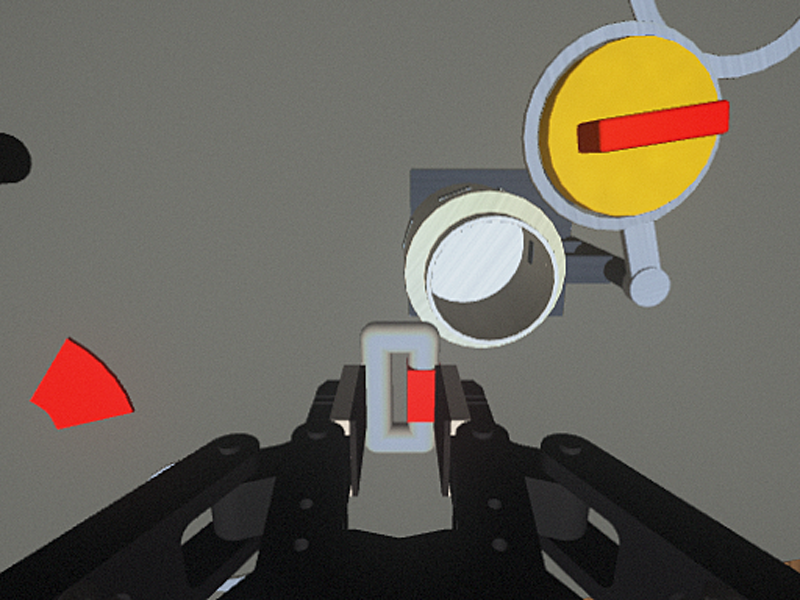

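```bash
python3 - <<'E'
from h import *
w=get_image("wrist");k=1/1.5625
print("clip",atz(w,(400*k,387*k),253),"mouth",atz(w,(491*k,281*k),125))
for p in((590,135),(729,110),(583,123),(728,101),(603,151),(729,131)): print(p,atz(w,(p[0]*k,p[1]*k),172).round(1))
plan(553.5,109,240,77.3,2)
E
```

```text
clip [545.51403956  54.68445664 253.        ] mouth [554.55577975 105.51849788 125.        ]
(590, 135) [486.5 151.6 172. ]
(729, 110) [489.  210.9 172. ]
(583, 123) [481.  149.2 172. ]
(728, 101) [485.3 210.7 172. ]
(603, 151) [494.3 156.4 172. ]
(729, 131) [497.7 210.6 172. ]
at [548.6  52.9 244.4] 77.3 q [ 0.1   0.32  0.15  1.4  -0.    0.32]
[[[27.9,-3.7,2.2],np.float64(0.01)],[[27.9,-3.8,2.2],np.float64(0.01)]]
```

Request:
apply_moves([
  [[18,-2,10],0],
  [[18,-2,20],0],
  [[19,-2,30],0],
  [[0,0,30],0],
  [[0,0,15],0],
  [[0,0,10],0],
  [[0,0,0],0],
  [[0,0,0],0],
])

```text
time_s: 13.6
tool_pos: [555.2, 108.3, 130.1]
eef_rot: [0.0, 0.781, 0.625, 0.0]
force: [-0.3, -0.4, -0.0]
opening: 0.253
```

```bash
python3 - <<'E'
from h import *
plan(556,107,121,77.3,1);print(read_state()["opening"],read_state()["force"])
E
```

```text
at [555.2 108.3 130.1] 77.3 q [ 0.19  0.38 -0.05  1.14 -0.    0.41]
[[[-1.1,1.1,9.1],np.float64(0.03)]]
0.252697551168001 [-0.25934306 -0.4020925  -0.02852816]
```

Request:
apply_moves([
  [[-1,1,6],0],
  [[0,0,4],0],
  [[0,0,0],0],
])

```text
time_s: 13.9
tool_pos: [555.3, 107.4, 118.9]
eef_rot: [-0.0, 0.781, 0.625, -0.0]
force: [-1.4, 0.4, -0.7]
opening: 0.255
```

Request:
apply_moves([
  [[0,0,0],0],
  [[0,0,0],0],
  [[0,0,0],0],
  [[0,0,0],0],
  [[0,0,0],0],
], gripper=0.62)

```text
time_s: 14.4
tool_pos: [555.6, 107.6, 119.4]
eef_rot: [0.0, 0.781, 0.625, 0.0]
force: [0.4, -0.5, -0.4]
opening: 0.381
```

Request:
apply_moves([
  [[0,0,-10],0],
  [[0,0,-30],0],
  [[0,0,-40],0],
  [[0,0,-40],0],
  [[-10,0,0],0],
  [[-20,0,0],0],
  [[-20,0,0],0],
  [[0,0,0],0],
])

```text
time_s: 15.2
tool_pos: [544.3, 57.0, 240.1]
eef_rot: [0.0, 0.781, 0.624, 0.0]
force: [-0.7, 0.0, 0.0]
opening: 0.384
```

```bash
python3 - <<'E'
from h import *
w=get_image("wrist")
cv2.imwrite("pics/9.png",cv2.resize(w["frame"][:,:,::-1],(800,600),interpolation=cv2.INTER_CUBIC))
for l,z in(("mouth",125),("swing_hinge",135),("cap_bar",172),("clip",5)):
  for r in place_of(l,"wrist")[:2]: print(l,np.round(r["position"],1),round(r["p"],2),np.round(atz(w,r["position"],z)))
plan(488,183,250,180,1)
E
```

```text
mouth [314.1 186.1] 0.83 [555. 108. 125.]
swing_hinge [414.4 191.7] 0.77 [575. 189. 135.]
cap_bar [426.8  84.4] 0.72 [488. 186. 172.]
clip [300.  164.2] 0.92 [560. 111.   5.]
at [544.7  59.3 239.4] 77.4 q [0.11 0.31 0.13 1.39 0.   0.33]
[[[108.3,-82.3,-10.6],np.float64(-102.59)]]
```

View pics/9.png

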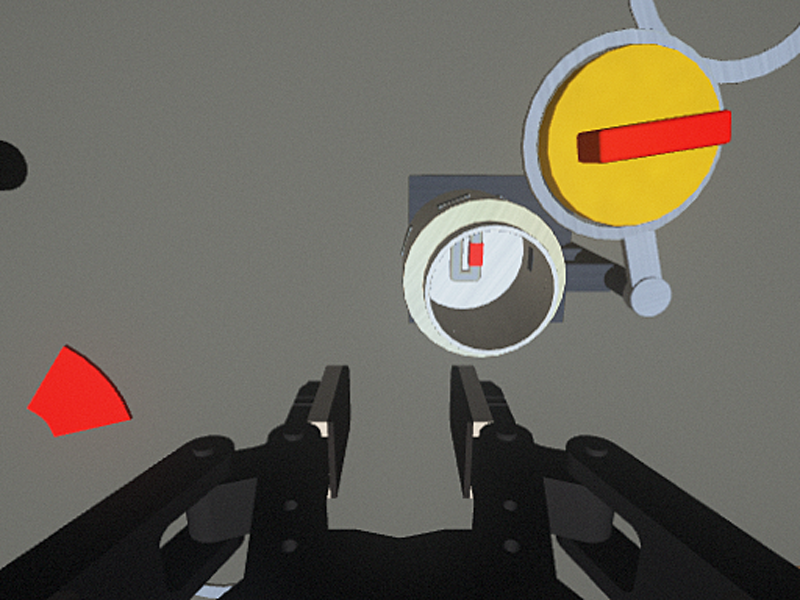

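```bash
python3 - <<'E'
from h import *
w=get_image("wrist");k=1/1.5625
g=lambda u,v:atz(w,(u*k,v*k),172)[:2]
im=w["frame"].astype(int);m=((im[:,:,0]>170)&(im[:,:,1]<80)&(im[:,:,2]<90)).astype(np.uint8);m[:,:340]=0
n,lab,st,_=cv2.connectedComponentsWithStats(m);i=1+np.argmax(st[1:,4]);cs=cv2.findContours((lab==i).astype(np.uint8),cv2.RETR_EXTERNAL,cv2.CHAIN_APPROX_NONE)[0][0]
pts=np.array([atz(w,p[0].astype(float),172)[:2] for p in cs],np.float32)
print(st[i],cv2.minAreaRect(pts))
c=cv2.minAreaRect(pts)[0]
plan(c[0],c[1],250,180,13)
E
```

```text
[ 381   72   84   33 1724] ((489.32293701171875, 184.76324462890625), (54.950706481933594, 13.170762062072754), 86.67738342285156)
at [544.7  59.3 239.4] 77.4 q [0.11 0.31 0.13 1.39 0.   0.33]
[[[8.5,-6.3,-0.8],np.float64(-7.89)],[[9.3,-5.0,-0.8],np.float64(-7.89)],[[9.8,-3.7,-0.9],np.float64(-7.89)],[[10.3,-2.3,-0.8],np.float64(-7.89)],[[10.5,-0.9,-0.8],np.float64(-7.89)],[[10.6,0.5,-0.8],np.float64(-7.89)],[[10.3,2.0,-0.8],np.float64(-7.89)],[[10.0,3.4,-0.9],np.float64(-7.89)],[[9.4,4.8,-0.8],np.float64(-7.89)],[[8.7,6.0,-0.8],np.float64(-7.89)],[[7.8,7.1,-0.8],np.float64(-7.89)],[[6.7,8.1,-0.8],np.float64(-7.89)],[[5.6,9.0,-0.8],np.float64(-7.89)]]
```

Request:
apply_moves([
  [[8.5,-6.3,-1],-7.66],
  [[9.3,-5,-1],-7.66],
  [[9.8,-3.7,-1],-7.66],
  [[10.2,-2.4,-1],-7.66],
  [[10.5,-1,-1],-7.66],
  [[10.6,0.4,-1],-7.66],
  [[10.4,1.8,-1],-7.66],
], gripper=0.5)

```text
time_s: 16.2
tool_pos: [514.9, 127.3, 246.3]
eef_rot: [-0.0, 0.412, 0.911, -0.0]
force: [-0.9, -0.2, 0.2]
opening: 0.499
```

Request:
apply_moves([
  [[10,3.1,-1],-7.66],
  [[9.5,4.5,-1],-7.66],
  [[8.8,5.7,-1],-7.66],
  [[8,6.8,-1],-7.66],
  [[7,7.8,-1],-7.66],
  [[6,8.7,0],-7.66],
  [[0,0,0],0],
  [[0,0,0],0],
])

```text
time_s: 17.0
tool_pos: [490.0, 184.3, 251.3]
eef_rot: [0.0, 0.028, 1.0, -0.0]
force: [0.2, -0.8, -0.1]
opening: 0.495
```

```bash
python3 - <<'E'
from h import *
w=get_image("wrist")
im=w["frame"].astype(int);m=((im[:,:,0]>170)&(im[:,:,1]<80)&(im[:,:,2]<90)).astype(np.uint8)
n,lab,st,_=cv2.connectedComponentsWithStats(m);i=1+np.argmax(st[1:,4]);cs=cv2.findContours((lab==i).astype(np.uint8),cv2.RETR_EXTERNAL,cv2.CHAIN_APPROX_NONE)[0][0]
pts=np.array([atz(w,p[0].astype(float),172)[:2] for p in cs],np.float32)
print(st[i],cv2.minAreaRect(pts))
cv2.imwrite("pics/10.png",w["frame"][:,:,::-1])
for l,z in(("mouth",125),("swing_hinge",135),("cap_bar",172)):
  for r in place_of(l,"wrist")[:2]: print(l,np.round(r["position"],1),round(r["p"],2),np.round(atz(w,r["position"],z)))
plan(489,185,200,177,2)
E
```

```text
[ 248  164   18   69 1177] ((489.42425537109375, 184.56907653808594), (54.63747024536133, 12.81750202178955), 86.42747497558594)
mouth [174.8  99.4] 0.63 [554. 107. 125.]
mouth [257.4 198.5] 0.51 [489. 199. 125.]
swing_hinge [159.6 199.8] 0.93 [576. 192. 135.]
cap_bar [257.3 199.5] 0.97 [489. 185. 172.]
at [490.1 183.8 251.3] 176.8 q [ 0.36  0.26  0.09  1.4  -0.   -1.16]
[[[0.6,0.6,25.7],np.float64(-0.09)],[[0.6,0.5,25.6],np.float64(-0.09)]]
```

View pics/10.png

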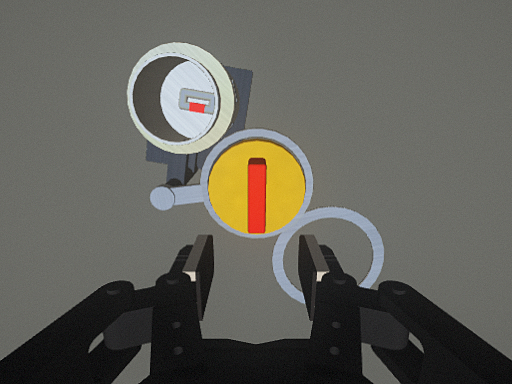

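Request:
apply_moves([
  [[0.6,0.6,30],0],
  [[0.6,0.5,30],0],
  [[0,0,25],0],
  [[0,0,10],0],
  [[0,0,6],0],
  [[0,0,0],0],
  [[0,0,0],0],
])

```text
time_s: 17.9
tool_pos: [489.4, 185.5, 151.4]
eef_rot: [0.001, 0.027, 1.0, 0.0]
force: [0.1, 0.5, 0.8]
opening: 0.498
```

Request:
apply_moves([
  [[0,0,0],0],
  [[0,0,0],0],
  [[0,0,0],0],
  [[0,0,0],0],
  [[0,0,0],0],
  [[0,0,0],0],
], gripper=1, grip_force=50)

```text
time_s: 18.5
tool_pos: [489.4, 185.5, 151.0]
eef_rot: [0.001, 0.027, 1.0, 0.0]
force: [0.5, -0.2, 6.4]
opening: 0.146
```

Bar gripped (0.146 × 85 ≈ 12.4 mm). Now swing.

Request:
apply_moves([
  [[-0.4,-2.9,0],-2],
  [[-0.9,-5.9,0],-4],
  [[-0.9,-5.9,0],-4],
  [[-0.9,-5.9,0],-4],
  [[-0.9,-5.9,0],-4],
  [[0,0,0],0],
])

```text
time_s: 19.1
tool_pos: [495.2, 159.0, 151.0]
eef_rot: [0.001, -0.131, 0.991, 0.0]
force: [0.3, -0.7, 5.5]
opening: 0.147
```

```bash
cat >> h.py <<'E'
def hc():
    s=read_state();p=np.array(s["tool_pos"]);H=np.array([574.2,190.]);d=p[:2]-H;w,x,y,z=s["eef_rot"];M=R.from_quat([x,y,z,w]).as_matrix()
    print("r",np.hypot(*d).round(1),"arm ang",np.degrees(np.arctan2(d[1],d[0]))%360,"tool",np.degrees(np.arctan2(M[1,0],M[0,0]))%360,"F",np.round(s["force"],1),"M",np.round(s["moment"],2),p.round(1),s["time_s"],np.round(s["q"],2),s["opening"])
E
python3 -c "
from h import *
hc()"
```

```text
r 84.9 arm ang 201.46341616376978 tool 195.08399211554612 F [ 0.3 -0.7  5.5] M [-0.23 -0.02  0.09] [495.2 159.  151. ] 19.1 [ 0.31  0.28 -0.14  1.15 -0.   -1.52] 0.14721044219483886
```

Request:
apply_moves([
  [[-0.9,-5.9,0],-4],
  [[-0.9,-5.9,0],-4],
  [[-0.9,-5.9,0],-4],
  [[-0.9,-5.9,0],-4],
  [[-0.9,-5.9,0],-4],
  [[-0.9,-5.9,0],-4],
  [[-0.9,-5.9,0],-4],
])

```text
time_s: 19.8
tool_pos: [519.1, 125.7, 151.0]
eef_rot: [0.0, -0.368, 0.93, 0.0]
force: [-1.4, 1.8, 8.0]
opening: 0.145
```

Request:
apply_moves([
  [[-0.9,-5.9,0],-4],
  [[-0.9,-5.9,0],-4],
  [[-0.9,-5.9,0],-4],
  [[-0.9,-5.9,0],-4],
  [[-0.9,-5.9,0],-4],
  [[-0.9,-5.9,0],-4],
  [[0,0,0],0],
])

```text
time_s: 20.5
tool_pos: [550.9, 108.6, 151.0]
eef_rot: [0.001, -0.553, 0.833, -0.0]
force: [0.3, -0.2, 7.2]
opening: 0.145
```

```bash
python3 - <<'E'
from h import *
hc()
for c in("scene","top","wrist"):
  im=get_image(c)
  for l,z in(("cap_bar",172),("swing_hinge",135)):
    for r in place_of(l,c)[:1]: print(c,l,round(r["p"],2),atz(im,r["position"],z).round())
E
```

```text
r 84.6 arm ang 254.02114627547417 tool 247.09707096261755 F [ 0.3 -0.2  7.2] M [-0.18 -0.15  0.09] [550.9 108.6 151. ] 20.5 [ 0.19  0.36 -0.03  1.18 -0.   -2.55] 0.14512903401784288
scene cap_bar 0.55 [558. 106. 172.]
scene swing_hinge 0.56 [581. 196. 135.]
top swing_hinge 0.3 [ 409. -186.  135.]
wrist cap_bar 0.97 [551. 108. 172.]
wrist swing_hinge 0.94 [573. 191. 135.]
```

Request:
apply_moves([
  [[-0.2,-1.5,0],-1],
  [[-0.2,-1.5,0],-1],
  [[0,0,0],0],
])

```text
time_s: 21.25
tool_pos: [553.4, 108.0, 151.0]
eef_rot: [0.0, -0.566, 0.824, -0.0]
force: [-0.8, -0.4, 6.7]
opening: 0.149
```

Request:
apply_moves([
  [[-0.2,-1.5,0],-1],
  [[0,0,0],0],
])

```text
time_s: 21.45
tool_pos: [554.7, 107.7, 151.0]
eef_rot: [0.0, -0.574, 0.819, -0.0]
force: [-1.4, -1.2, 7.9]
opening: 0.146
```

Request:
apply_moves([
  [[-0.2,-1.5,0],-1],
  [[0,0,0],0],
])

```text
time_s: 21.65
tool_pos: [555.1, 107.6, 150.8]
eef_rot: [-0.0, -0.581, 0.814, 0.001]
force: [-9.1, -0.0, 11.6]
opening: 0.15
```

```bash
python3 -c "
from h import *
hc()"
```

```text
r 84.6 arm ang 256.9599584969028 tool 251.00153220833533 F [-9.1 -0.  11.6] M [ 0.28  2.06 -0.1 ] [555.1 107.6 150.8] 21.65 [ 0.19  0.37 -0.01  1.19  0.   -2.62] 0.1496052096503498
```

Request:
apply_moves([
  [[0,0,0.4],7],
  [[0,0,0.4],8],
  [[0,0,0.4],8],
  [[0,0,0.5],8],
  [[0,0,0.4],8],
  [[0,0,0.5],8],
  [[0,0,0.4],8],
], grip_force=80)

```text
time_s: 22.35
tool_pos: [555.5, 108.1, 148.0]
eef_rot: [0.0, -0.136, 0.991, 0.001]
force: [-4.8, 4.8, 9.1]
opening: 0.14
```

```bash
python3 -c "
from h import *
hc()"
```

```text
r 84.0 arm ang 257.16838712993916 tool 195.66594158710166 F [-4.8  4.8  9.1] M [1.09 1.27 0.11] [555.5 108.1 148. ] 22.35 [ 0.19  0.37 -0.02  1.18  0.   -1.65] 0.13999878898399395
```

Request:
apply_moves([
  [[0,0,0.4],8],
  [[0,0,0.5],8],
  [[0,0,0.4],8],
  [[0,0,0.5],8],
  [[0,0,0.4],8],
  [[0,0,0.5],8],
  [[0,0,0.4],8],
])

```text
time_s: 23.05
tool_pos: [556.3, 108.0, 145.0]
eef_rot: [0.0, 0.345, 0.939, 0.001]
force: [-0.6, 3.2, 6.8]
opening: 0.14
```

```bash
python3 - <<'E'
from h import *
hc()
w=get_image("wrist")
for r in place_of("cap_bar","wrist")[:1]: print(r,atz(w,r["position"],166).round())
E
```

```text
r 84.0 arm ang 257.6603898078825 tool 139.65995486757842 F [-0.6  3.2  6.8] M [0.77 0.12 0.16] [556.3 108.  145. ] 23.05 [ 0.19  0.37 -0.02  1.17  0.   -0.68] 0.14042680508287642
```

Request:
apply_moves([
  [[0,0,0.4],8],
  [[0,0,0.5],8],
  [[0,0,0.4],8],
  [[0,0,0.5],8],
  [[0,0,0.4],8],
  [[0,0,0],0],
])

```text
time_s: 23.75
tool_pos: [556.5, 107.5, 142.7]
eef_rot: [0.0, 0.645, 0.764, 0.001]
force: [0.2, 1.0, 6.9]
opening: 0.138
```

Request:
apply_moves([
  [[0,0,0.3],5],
  [[0,0,0],0],
])

```text
time_s: 23.95
tool_pos: [555.9, 107.6, 142.4]
eef_rot: [-0.0, 0.677, 0.736, 0.0]
force: [-3.8, 0.3, 10.3]
opening: 0.142
```

```bash
python3 - <<'E'
from h import *
hc()
E
```

```text
r 84.4 arm ang 257.4447986924127 tool 94.81632360392034 F [-3.8  0.3 10.3] M [0.23 0.86 0.42] [555.9 107.6 142.4] 23.95 [ 0.19  0.38 -0.03  1.17  0.    0.11] 0.14165062242469262
```

Request:
apply_moves([
  [[0,0,0.2],4],
  [[0,0,0],0],
])

```text
time_s: 24.15
tool_pos: [554.7, 107.9, 142.1]
eef_rot: [-0.001, 0.701, 0.713, -0.0]
force: [-12.8, 2.3, 15.9]
opening: 0.141
```

```bash
python3 - <<'E'
from h import *
hc()
E
```

```text
r 84.4 arm ang 256.6448584337415 tool 90.90964036111943 F [-12.8   2.3  15.9] M [0.54 2.75 1.24] [554.7 107.9 142.1] 24.15 [ 0.19  0.38 -0.03  1.17  0.    0.18] 0.14059053754342946
```

Request:
apply_moves([
  [[0,0,0],4],
  [[0,0,0],0],
])

```text
time_s: 24.35
tool_pos: [553.7, 108.1, 142.0]
eef_rot: [-0.002, 0.726, 0.688, -0.001]
force: [-19.9, 4.0, 18.2]
opening: 0.138
```

```bash
python3 - <<'E'
from h import *
hc()
E
```

```text
r 84.5 arm ang 255.91995953058824 tool 86.95558515165452 F [-19.9   4.   18.2] M [0.81 4.27 1.87] [553.7 108.1 142. ] 24.35 [ 0.19  0.38 -0.03  1.17  0.    0.24] 0.13772059689215957
```

Request:
apply_moves([
  [[0,0,0],0],
  [[0,0,0],0],
  [[0,0,0],0],
  [[0,0,0],0],
], gripper=0.5)

```text
time_s: 24.75
tool_pos: [556.0, 107.2, 141.4]
eef_rot: [0.0, 0.726, 0.688, -0.0]
force: [0.0, 0.2, -0.5]
opening: 0.503
```

Request:
apply_moves([
  [[0,0,-10],0],
  [[0,0,-30],0],
  [[0,0,-40],0],
  [[0,0,-40],0],
  [[0,0,0],0],
  [[0,0,0],0],
])

```text
time_s: 25.35
tool_pos: [556.5, 107.4, 262.9]
eef_rot: [0.001, 0.726, 0.688, 0.001]
force: [-0.3, -0.3, 0.1]
opening: 0.502
```

```bash
python3 - <<'E'
from h import *
hc()
w=get_image("wrist")
im=w["frame"].astype(int);m=((im[:,:,0]>170)&(im[:,:,1]<80)&(im[:,:,2]<90)).astype(np.uint8)
m[:, :150]=0
n,lab,st,_=cv2.connectedComponentsWithStats(m);i=1+np.argmax(st[1:,4]);cs=cv2.findContours((lab==i).astype(np.uint8),cv2.RETR_EXTERNAL,cv2.CHAIN_APPROX_NONE)[0][0]
pts=np.array([atz(w,p[0].astype(float),163)[:2] for p in cs],np.float32)
print(st[i],cv2.minAreaRect(pts))
cv2.imwrite("pics/11.png",w["frame"][:,:,::-1])
for l,z in(("swing_hinge",135),("cap_bar",163)):
  for r in place_of(l,"wrist")[:2]: print(l,np.round(r["position"],1),round(r["p"],2),np.round(atz(w,r["position"],z),1))
E
```

```text
r 84.5 arm ang 257.9025905488984 tool 86.9547372394494 F [-0.3 -0.3  0.1] M [-0.05 -0.01 -0.03] [556.5 107.4 262.9] 25.35 [ 0.19  0.35  0.24  1.46 -0.    0.24] 0.5017717025611662
[ 245  153   23   66 1010] ((552.1432495117188, 108.7330551147461), (54.935760498046875, 13.07153034210205), 4.461741924285889)
cap_bar [255.1 186. ] 0.69 [551.6 107.8 163. ]
```

View pics/11.png

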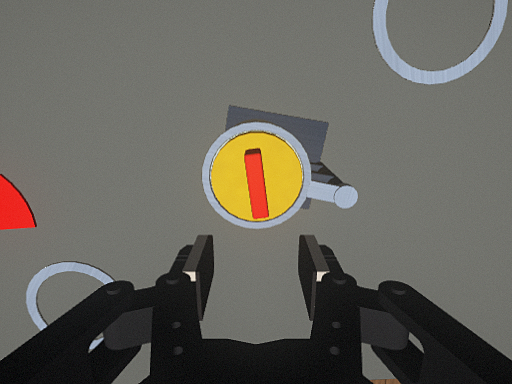

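```bash
python3 - <<'E'
from h import *
plan(552.1,108.7,142,94.5,6)
E
```

```text
at [555.4 107.2 260.8] 87.0 q [ 0.19  0.35  0.24  1.46 -0.    0.24]
[[[0.2,-0.6,19.8],np.float64(-1.26)],[[0.3,-0.5,19.8],np.float64(-1.26)],[[0.2,-0.6,19.8],np.float64(-1.26)],[[0.3,-0.6,19.8],np.float64(-1.26)],[[0.2,-0.5,19.8],np.float64(-1.26)],[[0.3,-0.5,19.8],np.float64(-1.26)]]
```

Request:
apply_moves([
  [[0.2,-0.6,30],-1.5],
  [[0.3,-0.6,30],-1.5],
  [[0.2,-0.6,30],-1.5],
  [[0.3,-0.6,15],-1.5],
  [[0.2,-0.5,9],-1.5],
  [[0.2,-0.4,4],0],
  [[0,0,0],0],
  [[0,0,0],0],
])

```text
time_s: 26.3
tool_pos: [553.0, 108.8, 144.3]
eef_rot: [0.0, 0.679, 0.734, 0.0]
force: [0.3, -0.0, 0.6]
opening: 0.5
```

Request:
apply_moves([
  [[0,0,0],0],
  [[0,0,0],0],
  [[0,0,0],0],
  [[0,0,0],0],
  [[0,0,0],0],
], gripper=1)

```text
time_s: 26.8
tool_pos: [553.0, 108.5, 144.2]
eef_rot: [0.001, 0.679, 0.734, 0.0]
force: [-0.9, -2.3, 5.5]
opening: 0.139
```

Request:
apply_moves([
  [[0,1.5,0],0],
  [[0,1.5,0],0],
  [[0,1,0],0],
  [[0,0,0],0],
])

```text
time_s: 27.2
tool_pos: [555.9, 108.1, 144.0]
eef_rot: [0.0, 0.679, 0.734, -0.001]
force: [-9.6, -6.7, 11.2]
opening: 0.142
```

```bash
python3 -c "
from h import *
hc()"
```

```text
r 83.9 arm ang 257.3788573231528 tool 94.45203983021041 F [-9.6 -6.7 11.2] M [-1.59  1.94  0.57] [555.9 108.1 144. ] 27.2 [ 0.19  0.38 -0.02  1.17 -0.    0.12] 0.14188298919525402
```

Request:
apply_moves([
  [[0,1,0],3],
  [[0,1,0],3],
  [[0,0,0],0],
])

```text
time_s: 27.5
tool_pos: [556.0, 108.2, 143.7]
eef_rot: [-0.001, 0.717, 0.697, -0.002]
force: [-21.4, -8.7, 17.7]
opening: 0.138
```

```bash
python3 -c "
from h import *
hc()"
```

```text
r 83.8 arm ang 257.4714595501444 tool 88.41514192314183 F [-21.4  -8.7  17.7] M [-1.84  4.63  1.79] [556.  108.2 143.7] 27.5 [ 0.19  0.38 -0.02  1.18 -0.    0.22] 0.13802506190096697
```

Request:
apply_moves([
  [[0,1,0],3],
  [[0,0,0],0],
  [[0,0,0],0],
])

```text
time_s: 27.8
tool_pos: [556.1, 108.2, 143.6]
eef_rot: [-0.001, 0.734, 0.679, -0.003]
force: [-27.1, -8.0, 20.5]
opening: 0.141
```

```bash
cat > ba.py <<'E'
from h import *
hc()
w=get_image("wrist")
im=w["frame"].astype(int);m=((im[:,:,0]>150)&(im[:,:,1]<80)&(im[:,:,2]<90)).astype(np.uint8)
m[:, :150]=0
n,lab,st,_=cv2.connectedComponentsWithStats(m);i=1+np.argmax(st[1:,4]);cs=cv2.findContours((lab==i).astype(np.uint8),cv2.RETR_EXTERNAL,cv2.CHAIN_APPROX_NONE)[0][0]
pts=np.array([atz(w,p[0].astype(float),163)[:2] for p in cs],np.float32)
r=cv2.minAreaRect(pts);print(st[i],r,"arm",np.degrees(np.arctan2(r[0][1]-190,r[0][0]-574.2))%360)
E
python3 ba.py
```

```text
r 83.8 arm ang 257.53859727663655 tool 85.5594770306558 F [-27.1  -8.   20.5] M [-1.79  5.89  2.19] [556.1 108.2 143.6] 27.8 [ 0.19  0.38 -0.01  1.18 -0.    0.27] 0.14087888244341545
[ 232  202   38  110 2905] ((553.58740234375, 108.49554443359375), (55.332733154296875, 13.369559288024902), 2.91035795211792) arm 255.80739993756708
```

Request:
apply_moves([
  [[0,0,0],0],
  [[0,0,0],0],
  [[0,0,0],0],
  [[0,0,0],0],
], gripper=0.5)

```text
time_s: 28.25
tool_pos: [559.7, 109.1, 143.5]
eef_rot: [0.0, 0.735, 0.678, 0.0]
force: [0.5, -0.1, 0.5]
opening: 0.5
```

Request:
apply_moves([
  [[0,0,-10],0],
  [[0,0,-30],0],
  [[0,0,-40],0],
  [[0,0,-37],0],
  [[0,0,0],0],
  [[0,0,0],0],
])

```text
time_s: 28.85
tool_pos: [560.1, 109.2, 261.7]
eef_rot: [0.001, 0.735, 0.679, 0.001]
force: [-1.0, 0.1, 0.1]
opening: 0.502
```

```bash
python3 ba.py; python3 - <<'E'
from h import *
w=get_image("wrist");cv2.imwrite("pics/12.png",cv2.resize(w["frame"][80:260,130:400,::-1],(800,533),interpolation=cv2.INTER_CUBIC))
E
```

```text
r 82.0 arm ang 260.10314510968044 tool 85.45883472178402 F [-1.   0.1  0.1] M [ 0.04 -0.    0.  ] [560.1 109.2 261.7] 28.85 [0.19 0.36 0.25 1.46 0.   0.27] 0.5023552474680569
[ 240  152   27   66 1041] ((554.4886474609375, 108.17523193359375), (55.129398345947266, 13.18509292602539), 6.329137325286865) arm 256.4556738560334
```

View pics/12.png

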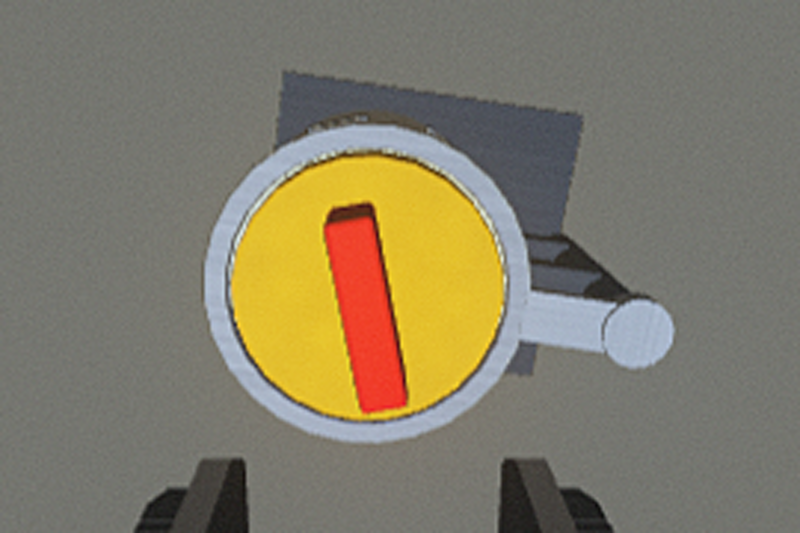

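```bash
python3 -c "
from h import *
print(read_state()['force']);print(job_done())"
```

```text
[-0.08774951  0.13030862 -0.03464529]
the job is handed in; nothing more can be done
None
```

The clip is in the tin, the cap is swung back over the mouth and screwed down to a firm stop, and the gripper is open and clear above it. I handed the job in at about 29 s; it gives no verdict.

**What went wrong on the way**
- **First grasp:** it closed on nothing. In the wrist pictures the fingertips stand about level with the TCP, not 25 mm ahead of it. I regripped lower and it held.
- **First screw-down:** it left the swing arm about 2° off its stop, so I regripped, pushed the arm closed and tightened again.

**Last checks**
- **Clip:** the wrist picture showed it lying on the tin floor before I closed the cap.
- **Swing arm:** it measures 256.5°, against about 257° where it met its stop, so well inside 0.06 rad.
- **Cap:** torque rose from about 0.1 to 2 N m at the end, and the bar sprang back to the same angle relative to the arm after both tightenings. Its image size fits a cap sunk by 9 mm.
- **Release:** tool force read about zero, with the gripper clear of the cap.

**One check that does not quite agree:** measured by picture, the bar turned about 153° (2.67 rad), not the full 160° (2.8 rad). I took this as the cap starting slightly turned, because the stop was firm and repeatable. If it started at exactly 0, it is only just above the 2.65 rad limit.

I never sent the arm near the torch, segment or gel frames beyond the clip pickup, and felt no contact with them. I did not measure their positions again at the end.

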